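Book in a stone: crucible on the balance, notched slide held up over the light pad

TASK

Book in this sample so that its weight and its label are in one picture: first set the white crucible gently in the middle of the balance pan and let go of it, never pressing the pan down to its stop. Then find the one slide whose frosted end has a notched corner, take it by its clear end and hold its red stone over the middle of the lit pad, a few centimetres clear of it, label face up and with the frosted end tipped up about 30 degrees. Finish while still holding the slide there, and leave the two other slides and everything else on the bench where they are.

Things in the scene. Friction and masses are not known exactly. Their poses are not given: they have to be found in the camera images.
- crucible: white ceramic crucible with three gold nuggets fixed inside; 48 mm across with straight sides above a slightly tapered foot (38 mm), 40 mm tall, about 0.15 kg; loose, standing upright on the bench. Origin: centre of its underside, z up.
- balance: fixed grey jeweller's balance, case 170 x 140 x 30 mm, with a display on the side nearest the robot. Origin on the bench under the pan's centre; the case reaches from x = -100 to x = +70 mm in its own frame and 70 mm either way in y. It may stand on the left or on the right; the light pad stands on the other side.
- pan_top (a point): centre of the upper face of the balance's round steel pan, 90 mm across, flat and without a rim, 5 mm thick; 50 mm above the bench when empty; sinks with the pan.
- pan (a joint): how far the sprung, well damped pan is down, in m: 0 empty, stop at 0.012; about 2.5 mm per newton, so about 3 to 5 mm under the crucible alone.
- slide: notched slide: plate 90 x 30 x 6 mm, 0.03 kg, label face up on a fixed cork rest (28 mm across, 10 mm tall, under its middle), any heading. Origin: centre of underside; x along its length to the frosted end, z out of the label face. White frosted from x = 17 to 45 mm, with two thin grey lines; its +x, +y corner has a notch 10 mm (x) by 11 mm (y). Clear from x = -45 to 17 mm.
- stone (a point): the red stone, a 10 mm disc in the middle of the notched slide; the point is the middle of the plate's thickness, 3 mm above the slide's origin.
- lightpad: fixed light pad, 140 x 140 x 12 mm, black frame with a white lit face. Origin on the bench under its centre.
- pad_top (a point): centre of the light pad's lit face, 12 mm above the bench.
- plain_a: another slide, same size and look as slide but with all four corners square (no notch). Lies on its own cork rest. Bystander.
- plain_b: a second square-cornered slide on a cork rest. Bystander.
- bur_block: green block 60 x 120 x 28 mm with rotary burs standing in it, 68 mm tall in all, at the back. Bystander.
- jar: white screw jar, 64 mm across, 60 mm tall, at the back. Bystander.
- loupe: small black folding loupe, about 75 mm long, 25 mm high, at the back. Bystander.
- tweezers: steel tweezers 140 mm long lying flat at the back left. Bystander.
- needle_file: needle file with orange handle, 170 mm long, lying flat at the back right. Bystander.
- bench_block: square steel bench block 70 x 70 x 22 mm at the back. Bystander.

How it is judged:
By the outcome, as a careful person would: the job done as asked, in the order asked, and still so for the second after the job is handed in, while the arm keeps its last pose, push and grip.
It also fails if it takes over 54 s, if anything falls off the work surface, if the arm or the gripper's body presses on something with over 40 N, if the wrist force passes 120 N, or if a joint passes its speed limit or range.

ROBOT

A 6-joint arm with a two-finger parallel gripper is mounted at the origin on the work surface. World frame = base frame: x ahead of the robot, y to its left, z up, the work surface at z = 0. Lengths are in m, angles in rad, forces in N, time in s.
With the tool pointing down it reaches from about 0.275 to 0.725 m from the base axis. Payload 15.9 kg.
Tool frame: the origin (TCP) lies at the very end of the fingers, on their centre line; the grasp point (between the pads) lies 19 mm behind it; z points along the fingers, y is the direction in which the jaws open and shut (so a half turn about z gives the same grasp; the last joint's range is limited). The gripper opens to 85 mm and grips with 20 to 120 N. Pads are 22 mm wide; open, the fingers measure 114 mm over their backs; the gripper's body (76 mm by 85 mm) begins 54 mm behind the grasp point. The pads swing forward as they close: fully open they stand 13 mm farther back than shut.
Start: joints at [1.301, 0.213, -0.034, 1.323, 0, 1.571], TCP at [0.133, 0.482, 0.231] pointing down, gripper open.
Joint ranges: [-2.98, 2.98], [-0.74, 1.72], [-1.14, 1.35], [-2.1, 2.04], [-1.57, 1.44], [-3.14, 3.14]. Speed limits (rad/s): [1.89, 1.89, 2.39, 2.57, 3.14, 3.14].

INTERFACE

Orientations are given as a 3x3 rotation matrix whose columns are the frame's x, y, z axes.
In Python, from bench import manip gives the robot as it stands. The module is installed in compiled form; this text tells all that it offers.
- The arm moves only by the tool move_arm, never from a script. Its argument "steps" is a list of rows, each a list of 4 numbers: the shift along the tool's x, y, z in mm, then the turn about the tool's z in degrees. A call has 1 to 12 rows; each row is the pose to reach, as a shift and turn from the pose commanded when the call began, along the tool's axes at that moment; what a row does not reach only later rows make up. A row lasts 1/10 s, in which the tool goes at most 50 mm and 8.59 degrees, less where a joint would pass 70% of its speed; a pose out of reach is approached as far as the arm can. A call with a gripper value outside its range is refused whole. "hand" is the gripper's target within -1 to 1 (shut at 1, half-way at 0, fully open at -1), set as the call begins (left out, the last holds). The fingers move at their own pace and stop on an object; "squeeze" is the grip in N (left out, the last holds). Time passes only in rows, so rows that repeat a pose let the fingers close. It gives the time, the measured TCP pose, the force and the opening at its end, in the units of the state.
- manip.get_state(): the state, without advancing time (a new reading comes with each control period).
- manip.snapshot(name): name is "side" or "top"; returns (picture, depth): 420x560x3 uint8, blue, green, red; 420x560 float32, m along the optical axis (not along the pixel's ray), 0 where there is no reading.
- manip.get_calibration(name): a dict with "camera_matrix" (3x3 intrinsics, pixels), "D" ([k1, k2, p1, p2, k3] as OpenCV has them; the pictures are not rectified), "cam_to_world" (4x4, takes a point from camera to world coordinates). Camera axes: x right, y up, looking along -z (the intrinsics and any distortion apply to the point x, -y, -z); pixel columns grow to the right and rows downward; lengths in m; the calibration is good to about 2 mm. A picture is of the moment at which its call begins. get_calibration takes no time and is no camera call.
- manip.close_job(): hands the job in, once; it reports no verdict.
The state is a dict: "time_s": time; "joints": joint angles; "joint_vel": joint speeds; "effort": joint torques, N m; "tcp_pos": TCP position; "tcp_rot": TCP orientation; "wrist_force": force on the tool from outside, world axes, zero at the start; "ft_torque": the same for the moment, N m; "opening": opening from 0.0 (shut) to 1.0 (fully open).
Only numpy, scipy, OpenCV 4.12 (cv2) and the standard library are available. Lean on these libraries where they do the work, as an engineer would, in place of code of your own. Each camera call takes 0.05 s, during which the arm holds its last target. There are 200 camera calls.

## Working session

There is one attempt and no reset: what is moved stays moved. The work goes in short steps, Python scripts to look and compute and a tool call to move; the robot and the scene stay as the last step left them, time stands still between calls to the robot, and variables do not carry over. Pictures are saved under pics/ and viewed, about 8 in all and at most 12, crops included, and the job is handed in when it is done.

Besides the shell and the picture viewer there is one more tool, called by a JSON object that holds its "fn" and its "kwargs", one argument or row to a line. move_arm: Moves the arm, as the interface text tells. Its arguments: {"type":"object","properties":{"steps":{"type":"array"},"hand":{"type":"number"},"squeeze":{"type":"number"}},"required":["steps"]}

```bash
mkdir -p pics; cat > h.py <<'E'
import numpy as np, cv2
from bench import manip
def cal(n):
    c=manip.get_calibration(n); return np.array(c["camera_matrix"]),np.array(c["D"]),np.array(c["cam_to_world"])
def ray(n,uv):
    K,D,T=cal(n); p=cv2.undistortPoints(np.array(uv,float).reshape(-1,1,2),K,D)[:,0]
    d=np.c_[p[:,0],-p[:,1],-np.ones(len(p))]@T[:3,:3].T
    return T[:3,3],d
def onz(n,uv,z):
    o,d=ray(n,uv); return o+d*((z-o[2])/d[:,2])[:,None]
def snap(n,f):
    im,dp=manip.snapshot(n); cv2.imwrite(f"pics/{f}.png",im); np.save(f"pics/{f}.npy",dp); return im,dp
def proj(n,P):
    K,D,T=cal(n); q=(np.atleast_2d(P)-T[:3,3])@T[:3,:3]
    return cv2.projectPoints(q*[1,-1,-1],np.zeros(3),np.zeros(3),K,D)[0][:,0]
E
python3 - <<'E'
from h import *
for n in("top","side"):
    snap(n,n+"0"); K,D,T=cal(n); print(n,K[0,0],D,T.round(3).tolist())
s=manip.get_state(); print(s["time_s"],s["tcp_pos"],s["tcp_rot"],s["opening"])
E
```

```text
top 387.696565449938 [0.0307885 0.        0.        0.        0.       ] [[-0.013, 0.989, -0.149, 0.476], [-1.0, -0.012, 0.005, -0.014], [0.003, 0.149, 0.989, 0.873], [0.0, 0.0, 0.0, 1.0]]
side 411.27579577597794 [0.00236394 0.         0.         0.         0.        ] [[-0.995, 0.068, -0.071, 0.541], [-0.098, -0.74, 0.665, 0.632], [-0.007, 0.669, 0.743, 0.77], [0.0, 0.0, 0.0, 1.0]]
0.1 [0.13320764 0.48162072 0.23087278] [[-9.63821103e-01  2.66549835e-01 -2.57086687e-04]
 [ 2.66549959e-01  9.63820633e-01 -9.52643704e-04]
 [-6.14156863e-06 -9.86704552e-04 -9.99999513e-01]] 0.9978707341158775
```

View pics/top0.png

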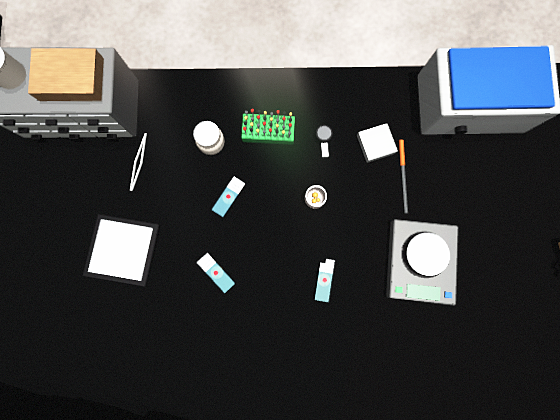

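View pics/side0.png

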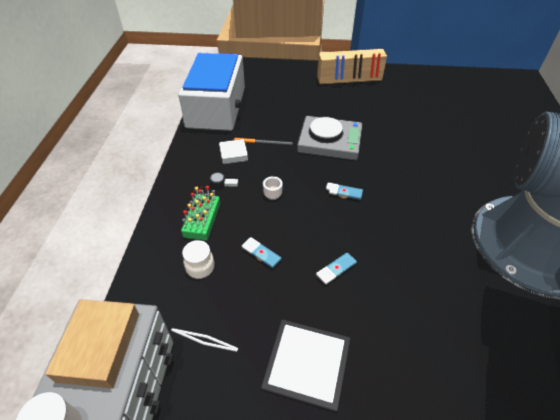

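The top view shows the crucible at (316,196), the pan at (428,254) and the pad at (122,250). The slides are at (228,197), (215,272) and (325,280), and the last one seems to have a notch at its upper left. I'll measure these and enlarge the slides.

```bash
cat > m.py <<'E'
from h import *
im=cv2.imread("pics/top0.png"); 
tiles=[cv2.resize(im[v-32:v+32,u-32:u+32],(256,256),interpolation=cv2.INTER_CUBIC) for u,v in((228,197),(215,272),(325,280))]
cv2.imwrite("pics/sl.png",np.hstack(tiles))
def red(n,im,dpt):
    hsv=cv2.cvtColor(im,cv2.COLOR_BGR2HSV); m=((hsv[...,0]<6)|(hsv[...,0]>174))&(hsv[...,1]>120)&(hsv[...,2]>120)
    c=cv2.connectedComponentsWithStats(m.astype(np.uint8),connectivity=8)
    for s,p in zip(c[2][1:],c[3][1:]):
        if s[4]>8: print(n,"red",p.round(1),s[4],onz(n,[p],.016).round(4))
for n in("top","side"): red(n,cv2.imread(f"pics/{n}0.png"),None)
g=im.max(2)
def blob(u,v,r,th,z,name,n="top",im=im):
    g=im.min(2); m=np.zeros_like(g); m[v-r:v+r,u-r:u+r]=(g[v-r:v+r,u-r:u+r]>th)
    cs,_=cv2.findContours(m,cv2.RETR_EXTERNAL,2); c=max(cs,key=cv2.contourArea)
    P=onz(n,c[:,0,:],z)[:,:2].astype(np.float32); (x,y),R=cv2.minEnclosingCircle(P); print(name,n,(round(x,4),round(y,4)),"R",round(R,4),cv2.minAreaRect(P*1000), np.round(P.mean(0),4))
blob(316,196,22,120,.04,"cruc"); blob(428,254,26,200,.05,"pan"); blob(122,250,45,180,.012,"pad")
im2=cv2.imread("pics/side0.png")
blob(272,187,16,120,.04,"cruc","side",im2); blob(326,128,22,190,.05,"pan","side",im2); blob(310,362,55,180,.012,"pad","side",im2)
# slide direction, each slide: teal+white mask
for u,v in((228,197),(215,272),(325,280)):
    m=np.zeros_like(g); m[v-30:v+30,u-30:u+30]=(g[v-30:v+30,u-30:u+30]>90)
    cs,_=cv2.findContours(m,cv2.RETR_EXTERNAL,2); c=max(cs,key=cv2.contourArea)
    P=onz("top",c[:,0,:],.016)[:,:2].astype(np.float32)*1000; print("slide",cv2.minAreaRect(P))
d=np.load("pics/top0.npy"); print("depth",d[196,316],d[254,428],d[280,325])
E
python3 m.py
```

```text
top red [252. 110.] 11 [[0.8355 0.0399 0.016 ]]
top red [277.7 111.4] 9 [[ 0.8313 -0.0196  0.016 ]]
top red [264.  123.2] 10 [[0.8033 0.0124 0.016 ]]
top red [227.8 196. ] 10 [[0.6336 0.0949 0.016 ]]
top red [215.3 272.5] 14 [[0.4647 0.1209 0.016 ]]
top red [324.3 279.4] 10 [[ 0.4467 -0.116   0.016 ]]
side red [372.4  65.3] 56 [[ 0.3383 -0.7404  0.016 ]]
side red [377.5  65.6] 53 [[ 0.3203 -0.7396  0.016 ]]
side red [207. 187.] 9 [[ 0.796 -0.091  0.016]]
side red [199.1 190.3] 9 [[ 0.8136 -0.0774  0.016 ]]
side red [192. 194.] 9 [[ 0.8287 -0.063   0.016 ]]
side red [184.6 211.4] 13 [[ 0.8329 -0.0038  0.016 ]]
side red [336.3 266.9] 9 [[0.4647 0.1231 0.016 ]]
cruc top (0.626, -0.0999) R 0.0265 ((627.4544067382812, -100.09146118164062), (47.966636657714844, 47.07056427001953), 43.55397415161133) [ 0.6246 -0.0982]
pan top (0.4996, -0.3307) R 0.0777 ((499.6171569824219, -330.74884033203125), (112.92958068847656, 106.5823974609375), 89.33943939208984) [ 0.4985 -0.3284]
pad top (0.5185, 0.33) R 0.0814 ((518.5031127929688, 329.9803161621094), (117.99698638916016, 117.30712890625), 79.30778503417969) [0.519  0.3302]
cruc side (0.6255, -0.0837) R 0.0391 ((625.598876953125, -83.71238708496094), (47.935916900634766, 76.84553527832031), 5.2306928634643555) [ 0.6223 -0.082 ]
pan side (0.4982, -0.3282) R 0.0466 ((497.58856201171875, -327.8538818359375), (90.95919036865234, 87.92982482910156), 5.088179588317871) [ 0.4928 -0.3322]
pad side (0.518, 0.3323) R 0.0812 ((518.0999755859375, 332.2486572265625), (117.33407592773438, 117.09457397460938), 79.34282684326172) [0.5237 0.3362]
slide ((633.5478515625, 94.47055053710938), (32.29736328125, 91.7887954711914), 56.14165496826172)
slide ((464.9060363769531, 120.92675018310547), (92.34931945800781, 32.32970428466797), 42.029483795166016)
slide ((446.8028259277344, -115.83943176269531), (31.14657211303711, 92.00086975097656), 78.7140884399414)
depth 0.87095046 0.81816196 0.84229153
```

View pics/sl.png

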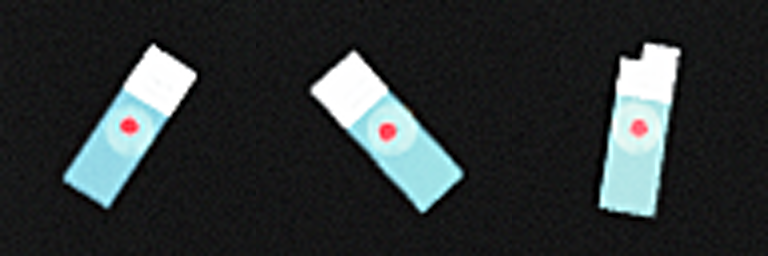

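Slide three, at top pixel (325,280), is the notched one: its frosted end points to about +x and the notch is at the upper left. The tool can't tilt, so I'll pivot the slide in a light grip against the front edge of the fixed balance case (30 mm high). First I'll refine the balance edges, the slide heading and the move planner.

```bash
cat >> h.py <<'E'
def go(x,y,z,yaw=None):
    "shift (mm) and turn (deg) in current tool axes to world TCP x,y,z (m), tool-x heading yaw (deg)"
    s=manip.get_state(); R=np.array(s["tcp_rot"]); p=np.array(s["tcp_pos"])
    sh=R.T@(np.array([x,y,z])-p)*1000; y0=np.degrees(np.arctan2(R[1,0],R[0,0]))
    t=0 if yaw is None else -((yaw-y0+180)%360-180)
    print("t",round(s["time_s"],2),"at",p.round(4),"yaw",round(y0,1),"F",np.round(s["wrist_force"],2),"open",round(s["opening"],3),"-> shift",sh.round(1),"turn",round(t,1))
E
python3 - <<'E'
from h import *
im=cv2.imread("pics/top0.png"); im2=cv2.imread("pics/side0.png")
def cont(m,box):
    k=np.zeros(m.shape,np.uint8); a,b,c,d=box; k[b:d,a:c]=m[b:d,a:c]; cs,_=cv2.findContours(k,0,1); return max(cs,key=cv2.contourArea)[:,0,:]
def rect(n,c,z,nm):
    P=onz(n,c,z)[:,:2].astype(np.float32)*1000; r=cv2.minAreaRect(P); print(nm,n,np.round(r[0],1),np.round(r[1],1),round(r[2],1),np.round(cv2.boxPoints(r),0).tolist()); return P
rect("top",cont(im.max(2)>60,(375,210,475,312)),.03,"case")
P=rect("top",cont(im.min(2)>235,(400,228,456,280)),.05,"pan")
hsv=cv2.cvtColor(im,cv2.COLOR_BGR2HSV)
rect("top",cont((hsv[...,1]>30)&(hsv[...,2]>90),(305,255,345,306)),.016,"teal")
s=cv2.cvtColor(im2,cv2.COLOR_BGR2HSV)
rect("side",cont(im2.max(2)>90,(318,178,372,204)),.016,"slide")
rect("side",cont(im2.max(2)>60,(293,110,370,162)),.03,"case")
print(manip.get_state()["joints"])
go(.627,-.1,.15,164.5); go(.627,-.1,.15,170)
E
```

```text
case top [ 483.7 -328.9] [140.4 170.3] 83.3 [[391.0, -389.0], [560.0, -409.0], [576.0, -269.0], [407.0, -249.0]]
pan top [ 498.4 -331.3] [87.6 88.1] 86.3 [[452.0, -372.0], [540.0, -378.0], [545.0, -290.0], [457.0, -285.0]]
teal top [ 432.3 -113.1] [30.5 62.4] 79.3 [[399.0, -122.0], [460.0, -134.0], [466.0, -104.0], [404.0, -92.0]]
slide side [ 447.7 -108.8] [45.2 94.1] 78.3 [[397.0, -121.0], [489.0, -141.0], [498.0, -96.0], [406.0, -77.0]]
case side [ 484.1 -314.4] [179.  173.1] 83.4 [[388.0, -393.0], [560.0, -413.0], [580.0, -236.0], [409.0, -215.0]]
[ 1.30096381e+00  2.13313574e-01 -3.49700220e-02  1.32349944e+00
 -6.16210535e-06  1.57077552e+00]
t 0.1 at [0.1332 0.4816 0.2309] yaw 164.5 F [-0.05 -0.46  0.43] open 0.998 -> shift [-631.  -428.9   81.3] turn 0.0
t 0.1 at [0.1332 0.4816 0.2309] yaw 164.5 F [-0.05 -0.46  0.43] open 0.998 -> shift [-631.  -428.9   81.3] turn -5.5
```

{"fn": "move_arm", "kwargs": {
  "steps": [
    [-40, -27, 5, 0],
    [-80, -54, 10, 0],
    [-120, -82, 15, 0],
    [-160, -109, 20, 0],
    [-200, -136, 25, 0],
    [-240, -163, 30, 0],
    [-280, -190, 35, 0],
    [-320, -218, 40, 0],
    [-360, -245, 45, 0],
    [-400, -272, 50, 0],
    [-440, -299, 55, 0],
    [-480, -326, 60, 0]
  ],
  "hand": -1
}}

```text
time_s: 1.3
tcp_pos: [0.5099, 0.0378, 0.1709]
tcp_rot: [[-0.964, 0.267, -0.0], [0.267, 0.964, 0.0], [0.0, 0.0, -1.0]]
wrist_force: [0.8, 1.3, 0.7]
opening: 0.996
```

{"fn": "move_arm", "kwargs": {
  "steps": [
    [-40, -27, 5, 0],
    [-80, -54, 10, 0],
    [-120, -80, 15, 0],
    [-151, -103, 20, 0],
    [-151, -103, 20, 0],
    [-151, -103, 20, 0]
  ]
}}

```text
time_s: 1.9
tcp_pos: [0.6268, -0.1003, 0.1503]
tcp_rot: [[-0.963, 0.268, -0.002], [0.268, 0.963, 0.0], [0.002, -0.0, -1.0]]
wrist_force: [-0.7, 0.2, 0.1]
opening: 0.998
```

```bash
python3 - <<'E'
from h import *
go(.627,-.1005,.013,164.5); print(manip.get_state()["joints"]); snap("top","t1"); snap("side","s1")
a=cv2.imread("pics/t1.png")[120:270,200:420];b=cv2.imread("pics/s1.png")[90:240,180:400]
cv2.imwrite("pics/c1.png",cv2.resize(np.vstack([a,b]),None,fx=2,fy=2))
E
```

```text
t 1.9 at [ 0.6268 -0.1003  0.1503] yaw 164.5 F [-0.69  0.16  0.12] open 0.998 -> shift [ -0.5  -0.2 137.3] turn -0.0
[-1.58699139e-01  5.19950715e-01  2.02501574e-01  1.25506208e+00
  1.60143440e-04  1.12347525e-01]
```

View pics/c1.png

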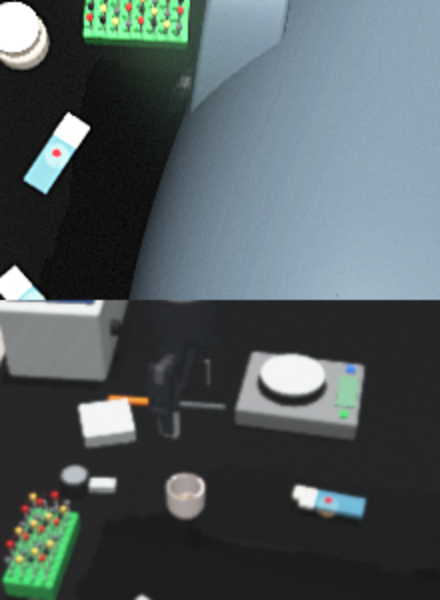

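The side view shows the fingers behind and above the crucible, and the arm blocks the top camera. I'll descend and grip gently.

{"fn": "move_arm", "kwargs": {
  "steps": [
    [0, 0, 25, 0],
    [0, 0, 55, 0],
    [0, 0, 85, 0],
    [0, 0, 110, 0],
    [0, 0, 125, 0],
    [0, 0, 133, 0],
    [0, 0, 137, 0],
    [0, 0, 137, 0]
  ]
}}

```text
time_s: 2.8
tcp_pos: [0.6271, -0.0994, 0.0148]
tcp_rot: [[-0.964, 0.266, 0.0], [0.266, 0.964, -0.0], [-0.0, 0.0, -1.0]]
wrist_force: [-0.4, -0.7, -0.3]
opening: 1.001
```

{"fn": "move_arm", "kwargs": {
  "steps": [
    [0, 0, 0, 0],
    [0, 0, 0, 0],
    [0, 0, 0, 0],
    [0, 0, 0, 0],
    [0, 0, 0, 0],
    [0, 0, 0, 0],
    [0, 0, 0, 0],
    [0, 0, 0, 0],
    [0, 0, 0, 0],
    [0, 0, 0, 0]
  ],
  "hand": 1,
  "squeeze": 25
}}

```text
time_s: 3.8
tcp_pos: [0.6275, -0.0998, 0.0151]
tcp_rot: [[-0.964, 0.267, 0.001], [0.267, 0.964, -0.0], [-0.001, 0.0, -1.0]]
wrist_force: [-1.2, 0.6, 6.6]
opening: 0.544
```

```bash
python3 - <<'E'
from h import *
go(.4985,-.331,.11); snap("side","s2")
b=cv2.imread("pics/s2.png")[100:250,180:400]
cv2.imwrite("pics/c2.png",cv2.resize(b,None,fx=2,fy=2))
E
```

```text
t 3.8 at [ 0.6275 -0.0998  0.0151] yaw 164.5 F [-1.22  0.55  6.63] open 0.544 -> shift [  62.6 -257.2  -95. ] turn 0
```

View pics/c2.png

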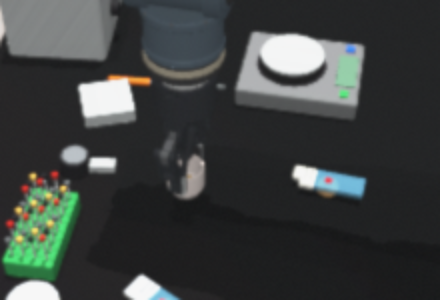

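The opening of 0.544 (about 46 mm) matches the crucible, so it is gripped. Now I'll lift it and carry it over.

{"fn": "move_arm", "kwargs": {
  "steps": [
    [0, 0, -10, 0],
    [0, 0, -30, 0],
    [0, 0, -60, 0],
    [0, 0, -90, 0],
    [0, 0, -100, 0],
    [0, 0, -100, 0]
  ]
}}

```text
time_s: 4.45
tcp_pos: [0.628, -0.0999, 0.116]
tcp_rot: [[-0.964, 0.267, 0.003], [0.267, 0.964, -0.0], [-0.003, 0.0, -1.0]]
wrist_force: [-0.5, -0.5, -1.8]
opening: 0.543
```

{"fn": "move_arm", "kwargs": {
  "steps": [
    [4, -16, 0, 0],
    [10, -45, 0, 0],
    [18, -80, 0, 0],
    [28, -115, 0, 0],
    [37, -150, 0, 0],
    [45, -185, 0, 0],
    [53, -218, 0, 0],
    [59, -243, 0, 0],
    [62, -255, 0, 0],
    [62, -257, 0, 0],
    [62, -257, 0, 0],
    [62, -257, 0, 0]
  ]
}}

```text
time_s: 5.65
tcp_pos: [0.4992, -0.33, 0.114]
tcp_rot: [[-0.964, 0.266, -0.0], [0.266, 0.964, 0.0], [0.0, 0.0, -1.0]]
wrist_force: [-0.0, -0.0, -1.3]
opening: 0.539
```

```bash
python3 - <<'E'
from h import *
go(.4985,-.331,.065); im,d=snap("side","s3")
cv2.imwrite("pics/c3.png",cv2.resize(im[40:190,230:450],None,fx=3,fy=3))
E
```

```text
t 5.65 at [ 0.4992 -0.33    0.114 ] yaw 164.6 F [-0.03 -0.02 -1.3 ] open 0.539 -> shift [ 0.4 -1.2 49. ] turn 0
```

View pics/c3.png

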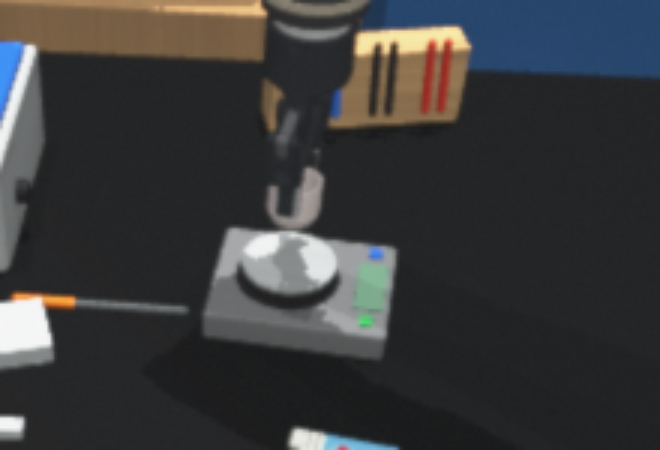

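{"fn": "move_arm", "kwargs": {
  "steps": [
    [0, -1, 10, 0],
    [0, -1, 24, 0],
    [0, -1, 36, 0],
    [0, -1, 42, 0],
    [0, -1, 45, 0],
    [0, -1, 46, 0],
    [0, -1, 46, 0],
    [0, -1, 46, 0]
  ]
}}

```text
time_s: 6.5
tcp_pos: [0.4988, -0.3321, 0.0688]
tcp_rot: [[-0.964, 0.267, 0.001], [0.267, 0.964, -0.0], [-0.001, -0.0, -1.0]]
wrist_force: [0.2, -0.3, -2.2]
opening: 0.541
```

{"fn": "move_arm", "kwargs": {
  "steps": [
    [0, 0, 0.5, 0],
    [0, 0, 1, 0],
    [0, 0, 1.5, 0],
    [0, 0, 2, 0],
    [0, 0, 2.5, 0],
    [0, 0, 3, 0],
    [0, 0, 3.5, 0],
    [0, 0, 4, 0],
    [0, 0, 4, 0],
    [0, 0, 4, 0],
    [0, 0, 4, 0]
  ]
}}

```text
time_s: 7.6
tcp_pos: [0.4986, -0.3319, 0.0643]
tcp_rot: [[-0.964, 0.267, -0.0], [0.267, 0.964, -0.0], [0.0, -0.0, -1.0]]
wrist_force: [-0.5, -0.2, -1.4]
opening: 0.547
```

{"fn": "move_arm", "kwargs": {
  "steps": [
    [0, 0, 0.5, 0],
    [0, 0, 1, 0],
    [0, 0, 1.5, 0],
    [0, 0, 1.5, 0],
    [0, 0, 1.5, 0],
    [0, 0, 1.5, 0]
  ]
}}

```text
time_s: 8.2
tcp_pos: [0.4986, -0.3319, 0.0628]
tcp_rot: [[-0.964, 0.267, 0.0], [0.267, 0.964, -0.0], [-0.0, -0.0, -1.0]]
wrist_force: [-0.3, -0.5, -0.1]
opening: 0.542
```

```bash
python3 - <<'E'
from h import *
go(.4985,-.331,.0615); im,d=snap("side","s4")
cv2.imwrite("pics/c4.png",cv2.resize(im[90:170,280:390],None,fx=6,fy=6,interpolation=cv2.INTER_CUBIC))
for i in range(3):
  manip.snapshot("top"); print(manip.get_state()["wrist_force"])
E
```

```text
t 8.2 at [ 0.4986 -0.3319  0.0628] yaw 164.5 F [-0.28 -0.47 -0.06] open 0.542 -> shift [0.3 0.9 1.3] turn 0
[-0.38442015 -0.46503771 -0.81176163]
[ 0.16837362 -0.24494019  0.10832209]
[-0.5011899   0.40606143 -0.89321708]
```

View pics/c4.png

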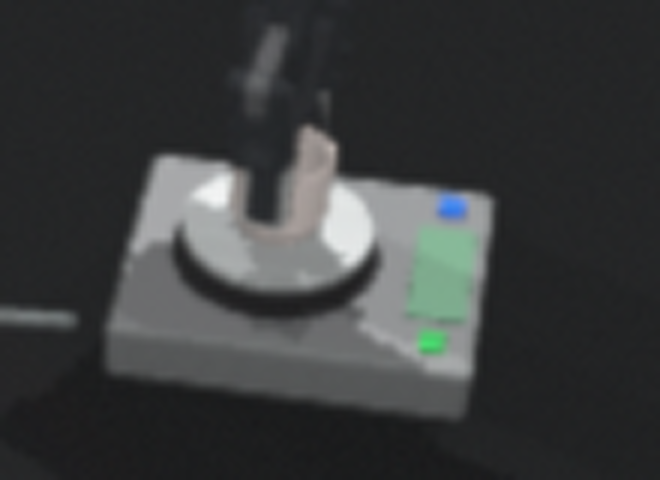

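The crucible sits on the pan and the force dropped from about −1.5 to −0.4 N, so most of its weight is carried. I'll lower it a hair more, release and retreat.

{"fn": "move_arm", "kwargs": {
  "steps": [
    [0, 0, 0.5, 0],
    [0, 0, 0.5, 0],
    [0, 0, 0.5, 0]
  ]
}}

```text
time_s: 8.7
tcp_pos: [0.4986, -0.3319, 0.0623]
tcp_rot: [[-0.964, 0.267, 0.0], [0.267, 0.964, -0.0], [-0.0, -0.0, -1.0]]
wrist_force: [-0.0, -0.9, -1.2]
opening: 0.543
```

{"fn": "move_arm", "kwargs": {
  "steps": [
    [0, 0, 0, 0],
    [0, 0, 0, 0],
    [0, 0, 0, 0],
    [0, 0, 0, 0],
    [0, 0, 0, 0],
    [0, 0, 0, 0],
    [0, 0, 0, 0],
    [0, 0, 0, 0]
  ],
  "hand": -1
}}

```text
time_s: 9.5
tcp_pos: [0.4986, -0.3319, 0.0623]
tcp_rot: [[-0.964, 0.266, -0.0], [0.266, 0.964, 0.0], [0.0, -0.0, -1.0]]
wrist_force: [-0.7, -0.3, 0.3]
opening: 0.998
```

{"fn": "move_arm", "kwargs": {
  "steps": [
    [0, 0, -5, 0],
    [0, 0, -15, 0],
    [0, 0, -35, 0],
    [0, 0, -60, 0],
    [0, 0, -85, 0],
    [0, 0, -100, 0],
    [0, 0, -100, 0]
  ]
}}

```text
time_s: 10.2
tcp_pos: [0.4997, -0.3326, 0.1654]
tcp_rot: [[-0.964, 0.267, 0.004], [0.267, 0.964, -0.002], [-0.004, -0.001, -1.0]]
wrist_force: [0.1, 0.1, -0.1]
opening: 0.998
```

```bash
python3 - <<'E'
from h import *
a=np.radians(-11); g=-.032; x,y=.4467+g*np.cos(a),-.116+g*np.sin(a); print(x,y)
go(x,y,.12,169)
E
```

```text
0.41528793012967474 -0.10989411214795057
t 10.2 at [ 0.4997 -0.3326  0.1654] yaw 164.5 F [ 0.07  0.06 -0.12] open 0.998 -> shift [140.9 192.3  44.5] turn -4.5
```

Now on to above the slide's clear end, with a look at the crucible once the arm is clear.

{"fn": "move_arm", "kwargs": {
  "steps": [
    [10, 14, 0, 0],
    [28, 38, 3, -1],
    [48, 66, 8, -2],
    [68, 94, 14, -3],
    [88, 121, 20, -4],
    [106, 146, 26, -4.5],
    [124, 170, 34, -4.5],
    [136, 186, 41, -4.5],
    [141, 192, 45, -4.5],
    [141, 192, 45, -4.5],
    [141, 192, 45, -4.5]
  ]
}}

```text
time_s: 11.3
tcp_pos: [0.4143, -0.1098, 0.1175]
tcp_rot: [[-0.982, 0.19, 0.0], [0.19, 0.982, -0.0], [-0.0, -0.0, -1.0]]
wrist_force: [0.2, -0.4, -0.4]
opening: 1.002
```

```bash
python3 - <<'E'
from h import *
go(.4153,-.110,.004,169); im,d=snap("side","s5")
cv2.imwrite("pics/c5.png",cv2.resize(im[90:230,280:450],None,fx=4,fy=4,interpolation=cv2.INTER_CUBIC))
E
```

```text
t 11.3 at [ 0.4143 -0.1098  0.1175] yaw 169.0 F [ 0.18 -0.43 -0.39] open 1.002 -> shift [-1.000e+00  1.000e-01  1.135e+02] turn 0.0
```

View pics/c5.png

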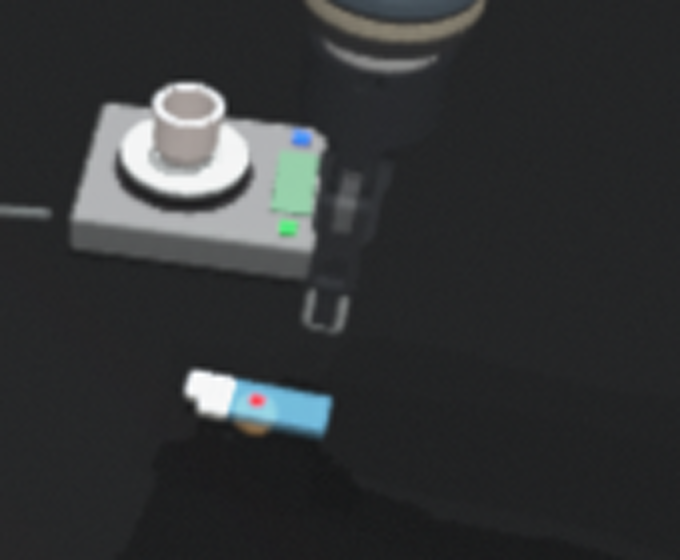

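The crucible stands upright in the middle of the pan, and the gripper is over the slide's clear end. Next I'll descend and grip.

{"fn": "move_arm", "kwargs": {
  "steps": [
    [-1, 0, 20, 0],
    [-1, 0, 45, 0],
    [-1, 0, 70, 0],
    [-1, 0, 90, 0],
    [-1, 0, 103, 0],
    [-1, 0, 110, 0],
    [-1, 0, 113, 0],
    [-1, 0, 113, 0],
    [-1, 0, 113, 0]
  ]
}}

```text
time_s: 12.25
tcp_pos: [0.4154, -0.1097, 0.0049]
tcp_rot: [[-0.982, 0.19, 0.001], [0.19, 0.982, -0.0], [-0.001, -0.0, -1.0]]
wrist_force: [0.2, 0.8, -0.2]
opening: 1.003
```

{"fn": "move_arm", "kwargs": {
  "steps": [
    [0, 0, 0, 0],
    [0, 0, 0, 0],
    [0, 0, 0, 0],
    [0, 0, 0, 0],
    [0, 0, 0, 0],
    [0, 0, 0, 0],
    [0, 0, 0, 0],
    [0, 0, 0, 0],
    [0, 0, 0, 0],
    [0, 0, 0, 0],
    [0, 0, 0, 0]
  ],
  "hand": 1,
  "squeeze": 20
}}

```text
time_s: 13.35
tcp_pos: [0.4149, -0.1095, 0.0043]
tcp_rot: [[-0.982, 0.19, 0.0], [0.19, 0.982, -0.0], [-0.0, -0.0, -1.0]]
wrist_force: [-0.3, -0.2, 4.1]
opening: 0.344
```

It is gripped at an opening of 0.344 (29 mm). Now I'll lift and move to the staging pose in front of the balance's front edge.

{"fn": "move_arm", "kwargs": {
  "steps": [
    [0, 0, -8, 0],
    [0, 0, -25, 0],
    [0, 0, -50, 0],
    [0, 0, -70, 0],
    [0, 0, -80, 0],
    [0, 0, -80, 0],
    [0, 0, -80, 0]
  ]
}}

```text
time_s: 14.05
tcp_pos: [0.4145, -0.1094, 0.0838]
tcp_rot: [[-0.982, 0.19, -0.0], [0.19, 0.982, 0.0], [0.0, 0.0, -1.0]]
wrist_force: [0.2, 0.6, 0.4]
opening: 0.341
```

```bash
python3 - <<'E'
from h import *
go(.371,-.3155,.08,173.2); im,d=snap("side","s6")
cv2.imwrite("pics/c6.png",cv2.resize(im[90:230,280:450],None,fx=4,fy=4,interpolation=cv2.INTER_CUBIC))
E
```

```text
t 14.05 at [ 0.4145 -0.1094  0.0838] yaw 169.0 F [0.23 0.64 0.38] open 0.341 -> shift [   3.6 -210.6    3.8] turn -4.2
```

View pics/c6.png

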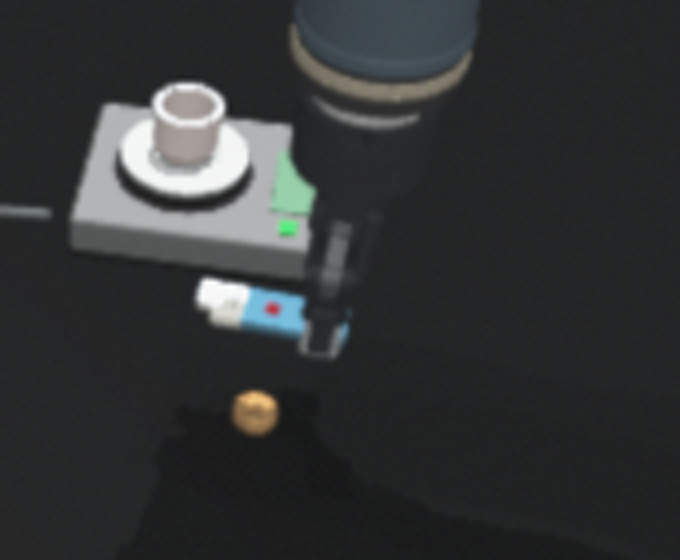

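The slide is held level, and the cork has been left behind. I'll move across, retracted first so that the tip stays away from the crucible.

{"fn": "move_arm", "kwargs": {
  "steps": [
    [12, -8, 0, -2],
    [30, -30, 0, -4.2],
    [30, -60, 0, -4.2],
    [30, -90, 0, -4.2],
    [30, -120, 0, -4.2],
    [30, -150, 0, -4.2],
    [30, -180, 0, -4.2],
    [25, -200, 0, -4.2],
    [15, -208, 0, -4.2],
    [6, -211, 0, -4.2],
    [4, -211, 0, -4.2],
    [4, -211, 0, -4.2]
  ]
}}

```text
time_s: 15.3
tcp_pos: [0.3708, -0.3151, 0.0838]
tcp_rot: [[-0.993, 0.117, -0.001], [0.117, 0.993, 0.001], [0.001, 0.001, -1.0]]
wrist_force: [-0.8, 0.2, 0.4]
opening: 0.344
```

```bash
cat >> h.py <<'E'
def tilt(name):
    "slide tilt from side view: stone and frosted pixels onto the vertical plane through the tool along tool x"
    im,_=snap("side",name); s=manip.get_state(); R=np.array(s["tcp_rot"]); p=np.array(s["tcp_pos"]); nrm=R[:,1]; f=-R[:,0]
    def onplane(uv):
        o,d=ray("side",[uv]); q=o+d[0]*((p-o)@nrm)/(d[0]@nrm); return (q-p)@f*1000,(q-p)[2]*1000,q
    u,v=proj("side",[p+f*.035+[0,0,.02]])[0].astype(int); b=(slice(max(v-45,0),v+45),slice(max(u-50,0),u+50))
    c=im[b]; h=cv2.cvtColor(c,cv2.COLOR_BGR2HSV); red=((h[...,0]<8)|(h[...,0]>172))&(h[...,1]>110)&(h[...,2]>60)
    teal=(h[...,0]>85)&(h[...,0]<110)&(h[...,1]>90)&(h[...,2]>90)
    for nm,m in(("red",red),("teal",teal)):
        k=cv2.connectedComponentsWithStats(m.astype(np.uint8),connectivity=8)
        for a,ce in zip(k[2][1:],k[3][1:]):
            if a[4]>4:
                uv=ce+[b[1].start,b[0].start]; X,Z,q=onplane(uv); print(nm,a[4],uv.round(1),"fwd",round(X,1),"up from tcp",round(Z,1),"angle",round(np.degrees(np.arctan2(Z-9-3,X)),1),q.round(4))
    cv2.imwrite(f"pics/{name}c.png",cv2.resize(c,None,fx=6,fy=6,interpolation=cv2.INTER_CUBIC))
E
python3 - <<'E'
from h import *
go(.371,-.3155,.024,173.2); tilt("s7")
E
```

```text
t 15.3 at [ 0.3708 -0.3151  0.0838] yaw 173.3 F [-0.79  0.22  0.35] open 0.344 -> shift [-0.3 -0.4 59.8] turn 0.1
teal 104 [363.8 118. ] fwd 27.4 up from tcp 7.7 angle -8.9 [ 0.3978 -0.3182  0.0916]
teal 9 [355. 124.] fwd 48.3 up from tcp -15.5 angle -29.7 [ 0.4186 -0.3207  0.0684]
```

View pics/s7c.png

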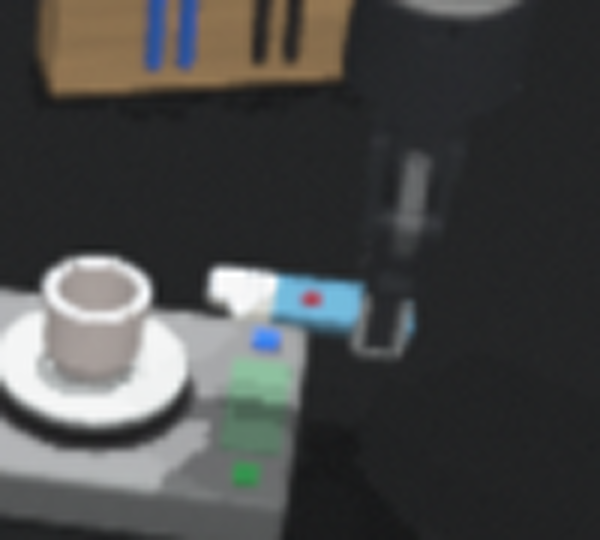

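The slide is level at about 84 mm, with its frosted end over the display end of the case and clear of the crucible. I'll lower it gradually so the case edge swings the slide up, checking forces and tilt on the way.

{"fn": "move_arm", "kwargs": {
  "steps": [
    [0, 0, 15, 0],
    [0, 0, 30, 0],
    [0, 0, 42, 0],
    [0, 0, 50, 0],
    [0, 0, 54, 0],
    [0, 0, 54, 0],
    [0, 0, 54, 0]
  ],
  "squeeze": 20
}}

```text
time_s: 16.05
tcp_pos: [0.371, -0.316, 0.0307]
tcp_rot: [[-0.993, 0.118, 0.0], [0.118, 0.993, -0.0], [-0.0, -0.0, -1.0]]
wrist_force: [-0.1, 0.7, 0.2]
opening: 0.345
```

{"fn": "move_arm", "kwargs": {
  "steps": [
    [0, 0, 1.5, 0],
    [0, 0, 3, 0],
    [0, 0, 4.5, 0],
    [0, 0, 6, 0],
    [0, 0, 7.5, 0],
    [0, 0, 9, 0],
    [0, 0, 10.5, 0],
    [0, 0, 12, 0],
    [0, 0, 12, 0],
    [0, 0, 12, 0]
  ]
}}

```text
time_s: 17.05
tcp_pos: [0.3707, -0.3158, 0.0185]
tcp_rot: [[-0.993, 0.118, -0.0], [0.118, 0.993, -0.0], [0.0, -0.0, -1.0]]
wrist_force: [-2.8, 2.2, 6.3]
opening: 0.343
```

```bash
sed -i 's/red=((h\[.*$/red=c[...,2].astype(int)-c[...,:2].max(2)>35/' h.py
python3 - <<'E'
from h import *
go(.371,-.3155,.0077,173.2); tilt("s8")
E
```

```text
t 17.05 at [ 0.3707 -0.3158  0.0185] yaw 173.2 F [-2.76  2.2   6.27] open 0.343 -> shift [-0.3  0.4 10.8] turn 0.0
teal 8 [354.9 124.1] fwd 48.4 up from tcp 49.0 angle 37.4 [ 0.4187 -0.3215  0.0674]
teal 85 [361.2 135.5] fwd 25.7 up from tcp 12.8 angle 1.8 [ 0.3961 -0.3188  0.0312]
```

Contact: 6 N upward at the case edge, as expected. I'll keep going.

{"fn": "move_arm", "kwargs": {
  "steps": [
    [0, 0, 1, 0],
    [0, 0, 2, 0],
    [0, 0, 3, 0],
    [0, 0, 4, 0],
    [0, 0, 5, 0],
    [0, 0, 6, 0],
    [0, 0, 7, 0],
    [0, 0, 8, 0],
    [0, 0, 9, 0],
    [0, 0, 9, 0],
    [0, 0, 9, 0]
  ]
}}

```text
time_s: 18.2
tcp_pos: [0.3712, -0.316, 0.0097]
tcp_rot: [[-0.993, 0.118, 0.001], [0.118, 0.993, -0.0], [-0.001, -0.0, -1.0]]
wrist_force: [-0.5, 2.0, 7.3]
opening: 0.339
```

```bash
python3 - <<'E'
from h import *
go(.371,-.3155,.0077,173.2); tilt("s9")
E
```

```text
t 18.2 at [ 0.3712 -0.316   0.0097] yaw 173.3 F [-0.5   1.97  7.25] open 0.339 -> shift [0.2 0.4 2. ] turn 0.1
teal 8 [354.9 124.1] fwd 48.0 up from tcp 57.7 angle 43.6 [ 0.4187 -0.3215  0.0673]
teal 74 [361.4 135.9] fwd 24.4 up from tcp 20.4 angle 18.9 [ 0.3954 -0.3188  0.03  ]
```

View pics/s9c.png

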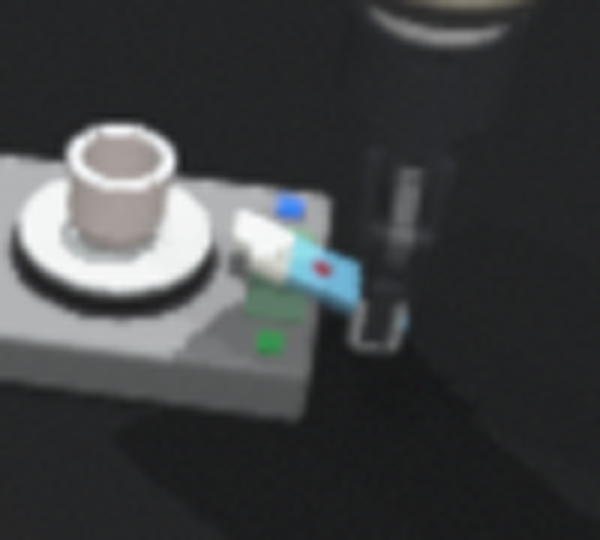

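It is clearly tipped up now, and the crucible is undisturbed. I'll work out the angle from the far long edge, crop pixels (238,212), (297,232) and (362,265), and from the stone at (322,268).

```bash
cat >> h.py <<'E'
def edge(crop_pts, offs, u0, v0):
    s=manip.get_state(); R=np.array(s["tcp_rot"]); p=np.array(s["tcp_pos"]); nrm=R[:,1]*np.sign(R[1,1]); f=-R[:,0]; out=[]
    for (a,b),of in zip(crop_pts,offs):
        o,d=ray("side",[(a/6-.4+u0,b/6-.4+v0)]); pp=p+nrm*of; q=o+d[0]*((pp-o)@nrm)/(d[0]@nrm); out.append([(q-p)@f*1000,(q-p)[2]*1000]); 
    return np.array(out)
E
python3 - <<'E'
from h import *
s=manip.get_state(); R=np.array(s["tcp_rot"]); p=np.array(s["tcp_pos"])
u,v=proj("side",[p-R[:,0]*.035+[0,0,.02]])[0].astype(int)
e=edge([(238,212),(297,232),(362,265),(322,268)],[-.015]*3+[0],u-50,v-45); print(e.round(1))
d=np.diff(e[:3],axis=0); print(np.degrees(np.arctan2(d[:,1],d[:,0])),np.degrees(np.arctan2(*(e[0]-e[2])[::-1])),np.hypot(*(e[0]-e[1])))
im,dp=manip.snapshot("side"); c=im[v-45:v+45,u-50:u+50].astype(int); r=c[...,2]-c[...,:2].max(2); print(r.max(), np.argwhere(r>r.max()*.6)[:8])
E
```

```text
[[71.4 40.3]
 [42.5 33.1]
 [ 9.6 18.7]
 [28.3 25.4]]
[-165.92516811 -156.38828861] 19.28770567960214 29.784379022350976
44 [[44 53]]
```

```bash
cat >> h.py <<'E'
def dplane(name):
    "slide points from side depth: box in tool-forward frame, profile of height over forward distance"
    im,dp=snap("side",name); s=manip.get_state(); R=np.array(s["tcp_rot"]); p=np.array(s["tcp_pos"]); nrm=R[:,1]*np.sign(R[1,1]); f=-R[:,0]
    v,u=np.nonzero(dp>0); o,d=ray("side",np.c_[u,v]); q=o+d*dp[v,u][:,None]-p
    a=np.c_[q@f,q@nrm,q[:,2]]*1000; k=(a[:,0]>13)&(a[:,0]<80)&(abs(a[:,1])<13)&(a[:,2]>(35-p[2]*1000 if p[2]<.03 else 0))&(a[:,2]<70)
    col=im[v[k],u[k]]; a=a[k]; a=a[col.max(1)>70]
    if len(a)<6: print("few",len(a)); return
    for i in range(3):
        c=np.linalg.lstsq(np.c_[a[:,:2],np.ones(len(a))],a[:,2],rcond=None)[0]; r=a[:,2]-np.c_[a[:,:2],np.ones(len(a))]@c
        a=a[abs(r)<max(2,1.5*r.std())]
    print("n",len(a),"tilt",round(np.degrees(np.arctan(c[0])),1),"roll",round(np.degrees(np.arctan(c[1])),1),"rms",round(r.std(),2),"z at fwd 0/28",c[2].round(1),(c[2]+28*c[0]).round(1),"fwd range",a[:,0].min().round(),a[:,0].max().round())
E
python3 -c "
from h import *
dplane('s10')"
```

```text
n 73 tilt 20.6 roll 0.3 rms 1.03 z at fwd 0/28 15.7 26.3 fwd range 26.0 70.0
```

The depth plane gives a tilt of 20.6° and a roll of 0.3°. I need about 10° more, so I'll go 5 mm toward the edge and 3 mm lower.

{"fn": "move_arm", "kwargs": {
  "steps": [
    [-1, 0, 0.5, 0],
    [-2, 0, 1, 0],
    [-3, 0, 1.5, 0],
    [-4, 0, 2, 0],
    [-5, 0, 2.5, 0],
    [-5, 0, 3, 0],
    [-5, 0, 3, 0],
    [-5, 0, 3, 0]
  ]
}}

```text
time_s: 19.15
tcp_pos: [0.3745, -0.3161, 0.0061]
tcp_rot: [[-0.993, 0.118, -0.002], [0.118, 0.993, 0.0], [0.002, 0.0, -1.0]]
wrist_force: [-9.4, 1.9, 6.4]
opening: 0.343
```

```bash
python3 -c "
from h import *
go(.376,-.3155,.0077,173.2);dplane('s11')"
```

```text
t 19.15 at [ 0.3745 -0.3161  0.0061] yaw 173.2 F [-9.41  1.91  6.4 ] open 0.343 -> shift [-1.5  0.8 -1.6] turn 0.0
n 67 tilt 25.5 roll -1.0 rms 1.27 z at fwd 0/28 18.8 32.2 fwd range 22.0 65.0
```

{"fn": "move_arm", "kwargs": {
  "steps": [
    [-1, 0, 0.3, 0],
    [-2, 0, 0.6, 0],
    [-3, 0, 1, 0],
    [-4, 0, 1, 0],
    [-5, 0, 1, 0],
    [-5, 0, 1, 0],
    [-5, 0, 1, 0]
  ]
}}

```text
time_s: 19.9
tcp_pos: [0.3785, -0.3163, 0.0047]
tcp_rot: [[-0.993, 0.118, -0.004], [0.118, 0.993, 0.001], [0.004, 0.001, -1.0]]
wrist_force: [-14.0, 1.5, 6.8]
opening: 0.343
```

```bash
python3 -c "
from h import *
go(.376,-.3155,.0077,173.2);dplane('s12')"
```

```text
t 19.9 at [ 0.3785 -0.3163  0.0047] yaw 173.2 F [-14.     1.53   6.84] open 0.343 -> shift [ 2.6  0.5 -3. ] turn 0.0
n 74 tilt 29.1 roll -0.7 rms 1.05 z at fwd 0/28 20.9 36.4 fwd range 16.0 62.0
```

29.1°. I'll firm the grip, then retreat and lift clear.

{"fn": "move_arm", "kwargs": {
  "steps": [
    [0, 0, 0, 0],
    [0, 0, 0, 0],
    [0, 0, 0, 0],
    [1, 0, 0, 0],
    [2, 0, -1, 0],
    [4, 0, -4, 0],
    [8, 0, -12, 0],
    [12, 0, -28, 0],
    [16, 0, -45, 0],
    [18, 0, -60, 0],
    [18, 0, -65, 0],
    [18, 0, -65, 0]
  ],
  "squeeze": 45
}}

```text
time_s: 21.15
tcp_pos: [0.3633, -0.3153, 0.0711]
tcp_rot: [[-0.993, 0.118, 0.001], [0.118, 0.993, -0.001], [-0.001, -0.001, -1.0]]
wrist_force: [0.6, -0.3, -0.2]
opening: 0.34
```

```bash
python3 -c "
from h import *
dplane('s13'); tilt('s14'); go(.49,.331,.09,180); print(manip.get_state()['joints'])"
```

```text
n 85 tilt 30.0 roll 1.4 rms 0.9 z at fwd 0/28 19.6 35.7 fwd range 13.0 62.0
red 9 [370.4  74.8] fwd 38.3 up from tcp 151.5 angle 74.6 [ 0.4008 -0.3193  0.2215]
teal 75 [368.6 116. ] fwd 23.5 up from tcp 29.6 angle 36.8 [ 0.3861 -0.3176  0.0996]
teal 9 [354.7 124.1] fwd 57.0 up from tcp -2.5 angle -14.3 [ 0.4193 -0.3215  0.0674]
teal 6 [381.7 125.2] fwd -15.9 up from tcp 5.0 angle -156.3 [ 0.347  -0.3129  0.075 ]
t 21.25 at [ 0.3628 -0.3148  0.0699] yaw 173.2 F [ 0.31 -0.55 -0.41] open 0.337 -> shift [-50.4 656.3 -20. ] turn -6.8
[-7.14744268e-01  2.67347824e-01 -3.88124584e-01  9.15584539e-01
  2.32621975e-05 -5.96860528e-01]
```

The tilt held at 30.0° after the lift. Next is the carry to the light pad.

{"fn": "move_arm", "kwargs": {
  "steps": [
    [0, 10, -5, 0],
    [-2, 32, -12, 0],
    [-5, 64, -15, 0],
    [-8, 102, -15, 0],
    [-11, 142, -15, 0],
    [-14, 182, -15, 0],
    [-17, 222, -15, 0],
    [-20, 262, -15, 0],
    [-23, 302, -15, 0],
    [-26, 342, -15, 0],
    [-29, 382, -15, 0],
    [-32, 420, -15, 0]
  ]
}}

```text
time_s: 22.45
tcp_pos: [0.4434, 0.1007, 0.0851]
tcp_rot: [[-0.993, 0.117, -0.001], [0.117, 0.993, -0.0], [0.001, -0.0, -1.0]]
wrist_force: [0.7, 0.4, -0.5]
opening: 0.34
```

{"fn": "move_arm", "kwargs": {
  "steps": [
    [-3, 38, 0, 0],
    [-6, 76, 0, 0],
    [-9, 112, 0, 0],
    [-12, 148, 0, 0],
    [-15, 180, 0, 0],
    [-17, 208, 0, 0],
    [-19, 228, 0, 0],
    [-19, 238, 0, 0],
    [-19, 240, 0, 0],
    [-19, 240, 0, 0],
    [-19, 240, 0, 0]
  ]
}}

```text
time_s: 23.55
tcp_pos: [0.4909, 0.3336, 0.0853]
tcp_rot: [[-0.993, 0.118, -0.0], [0.118, 0.993, -0.0], [0.0, -0.0, -1.0]]
wrist_force: [0.3, 0.5, -0.4]
opening: 0.341
```

```bash
python3 - <<'E'
from h import *
dplane('s15'); go(.492,.334,.035,173.2); im=cv2.imread('pics/s15.png').astype(int)
s=manip.get_state(); R=np.array(s["tcp_rot"]); p=np.array(s["tcp_pos"])
S=p-R[:,0]*.025+[0,0,.032]; u,v=proj("side",[S])[0].astype(int); r=im[...,2]-im[...,:2].max(2); c=r[v-15:v+15,u-15:u+15]
w=np.clip(c-30,0,None); yy,xx=np.mgrid[v-15:v+15,u-15:u+15]; uv=((w*xx).sum()/w.sum(),(w*yy).sum()/w.sum())
print(c.max(),(w>0).sum(),uv,(u,v))
o,d=ray("side",[uv]); n=R[:,1]; q=o+d[0]*((p-o)@n)/(d[0]@n); print("stone",q.round(4),"fwd",-(q-p)@R[:,0]*1000,"up",(q-p)[2]*1000)
top,_=snap("top","t15"); cv2.imwrite('pics/f15.png',np.hstack([cv2.resize(top[190:300,60:200],None,fx=2.8,fy=4),cv2.resize(im.astype(np.uint8)[v-60:v+90,u-90:u+90],(396,440))]))
E
```

```text
n 364 tilt 29.8 roll -0.2 rms 0.89 z at fwd 0/28 19.2 35.3 fwd range 14.0 63.0
t 23.6 at [0.4911 0.3336 0.0854] yaw 173.2 F [-0.54 -0.26 -0.13] open 0.34 -> shift [-0.9  0.5 50.4] turn -0.0
126 15 (np.float64(312.3679775280899), np.float64(335.99016853932585)) (np.int64(311), np.int64(335))
stone [0.5143 0.3309 0.1153] fwd 23.401408443806076 up 29.89116506228254
```

{"fn": "move_arm", "kwargs": {
  "steps": [
    [-1, 0, 10, 0],
    [-2, 0, 24, 0],
    [-2, 0, 36, 0],
    [-2, 0, 45, 0],
    [-2, 0, 50, 0],
    [-2, 0, 52, 0],
    [-2, 0, 52, 0],
    [-2, 0, 52, 0],
    [-2, 0, 52, 0],
    [-2, 0, 52, 0]
  ]
}}

```text
time_s: 24.65
tcp_pos: [0.4933, 0.3344, 0.0336]
tcp_rot: [[-0.993, 0.118, 0.0], [0.118, 0.993, 0.0], [-0.0, 0.0, -1.0]]
wrist_force: [-0.0, -0.3, -0.2]
opening: 0.338
```

```bash
python3 - <<'E'
from h import *
dplane('s16'); im=cv2.imread('pics/s16.png').astype(int); go(.4932,.334,.033)
s=manip.get_state(); R=np.array(s["tcp_rot"]); p=np.array(s["tcp_pos"])
u,v=proj("side",[p-R[:,0]*.025+[0,0,.032]])[0].astype(int); r=im[...,2]-im[...,:2].max(2); c=r[v-15:v+15,u-15:u+15]
w=np.clip(c-30,0,None); yy,xx=np.mgrid[v-15:v+15,u-15:u+15]; uv=((w*xx).sum()/w.sum(),(w*yy).sum()/w.sum())
o,d=ray("side",[uv]); n=R[:,1]; q=o+d[0]*((p-o)@n)/(d[0]@n); print("stone",uv,q.round(4))
m=im.astype(np.uint8)
t=np.hstack([cv2.resize(m[v-60:v+75,u-80:u+80],(400,338)),cv2.resize(m[80:200,270:412],(400,338))]); cv2.imwrite('pics/f16.png',t)
E
```

```text
n 326 tilt 29.7 roll -0.7 rms 0.98 z at fwd 0/28 19.5 35.4 fwd range 13.0 63.0
t 24.7 at [0.4933 0.3344 0.0336] yaw 173.2 F [-0.18  1.14 -0.26] open 0.341 -> shift [ 0.  -0.4  0.6] turn 0
stone (np.float64(309.22647527910686), np.float64(349.03189792663477)) [0.5168 0.3316 0.0635]
```

View pics/f16.png

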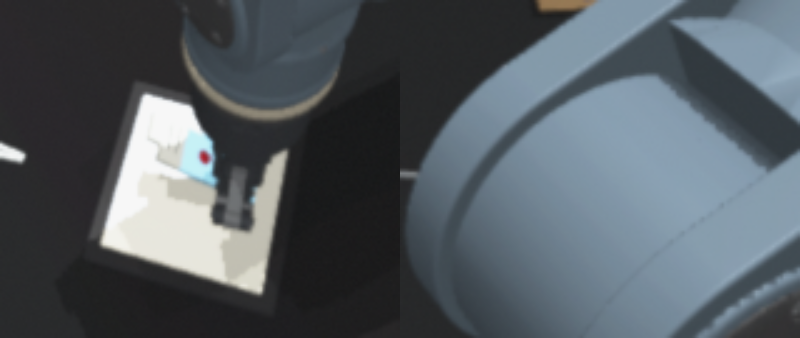

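The slide is held tipped up over the pad, with the stone at left-crop (204,157). The arm hides the balance from this camera. I'll check the balance and the other slides numerically from the top camera, then hand in.

```bash
python3 - <<'E'
from h import *
im,dp=snap("top","t17"); a=cv2.imread("pics/top0.png")
for u,v,z in((227.8,196,.016),(215.3,272.5,.016)):
    i=im[int(v)-8:int(v)+9,int(u)-8:int(u)+9].astype(int); print("diff slide",u,np.abs(i-a[int(v)-8:int(v)+9,int(u)-8:int(u)+9]).mean().round(1))
u,v=proj("top",[[.4985,-.331,.085]])[0].astype(int); g=im[v-25:v+25,u-25:u+25]
h=cv2.cvtColor(g,cv2.COLOR_BGR2HSV); gold=(h[...,0]>12)&(h[...,0]<32)&(h[...,1]>90)&(h[...,2]>100); yy,xx=np.nonzero(gold)
print("gold",len(xx), onz("top",[(xx.mean()+u-25,yy.mean()+v-25)],.065).round(4) if len(xx) else None)
vv,uu=np.mgrid[v-25:v+25,u-25:u+25]; o,d=ray("top",np.c_[uu.ravel(),vv.ravel()]); q=o+d*dp[v-25:v+25,u-25:u+25].reshape(-1,1)
k=(q[:,2]>.075)&(q[:,2]<.1); print("rim n",k.sum(),np.median(q[k],0).round(4),((q[k].min(0)+q[k].max(0))/2).round(4)); 
k=(q[:,2]>.038)&(q[:,2]<.06)&(np.hypot(q[:,0]-.4985,q[:,1]+.331)>.03); print("pan z",np.median(q[k,2]).round(4))
go(.4932,.334,.033); print(manip.close_job())
E
```

```text
diff slide 227.8 3.3
diff slide 215.3 3.3
gold 69 [[ 0.4994 -0.3305  0.065 ]]
rim n 213 [ 0.4987 -0.3323  0.0845] [ 0.4982 -0.3324  0.0821]
pan z 0.0458
t 24.75 at [0.4932 0.3344 0.0335] yaw 173.2 F [-0.5   0.47  0.08] open 0.335 -> shift [ 0.  -0.4  0.5] turn 0
the job is handed in; nothing more can be done
None
```

The job is handed in at about 24.8 s of the 54 s allowed. The crucible is on the balance pan, and the arm is holding the notched slide over the lit pad.

- **Crucible:** I set it down slowly and let go. In the last top view its rim is centred at about (0.498, −0.332), within about 2 mm of the pan centre. The pan reads 45.8 mm high, so it is about 4 mm down, as expected under the crucible alone. The wrist force showed no hard push while lowering or releasing.
- **Tilting the slide:** I took the notched slide by its clear end. The tool cannot tilt, so I swung the slide up in a light grip against the front edge of the fixed balance case. Wrist force peaked at about 16 N. Then I raised the grip to 45 N.
- **Final pose:** The slide is label face up, with the frosted end tipped up 29.7° and a roll of −0.7°. The stone's upper face is at about (0.517, 0.332, 0.064) against a pad centre of about (0.518, 0.331, 0.012), so it is about 5 cm above the lit face. The slide's lower end should be roughly 2.5 cm clear of the pad.
- **Everything else:** The areas around the two plain slides look unchanged from the first picture (3.3 grey levels mean difference). I did not measure the other bystanders.

**Disagreements:** Stone height differed by 2–3 mm between the ray and depth readings, about the calibration error. The slide also shifted several millimetres in the grip while being tilted, which I allowed for when placing the stone.

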